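Hold a repair board in the edge camera's view

ROBOT

A 7-joint arm with a two-finger parallel gripper is mounted at the origin on the work surface. World frame = base frame: x ahead of the robot, y to its left, z up, the work surface at z = 0. Lengths are in m, angles in rad, forces in N, time in s.
With the tool pointing down it reaches from about 0.4 to 0.85 m from the base axis. Payload 10.4 kg.
Tool frame: the origin (TCP) lies between the finger pads; the fingertips stand 14 mm ahead of it and the grasp point (between the pads) lies 5 mm behind it (r.finger_overhang is the z of the fingertips in the tool frame, in m); z points along the fingers, y is the line along which they close (so a half turn about z gives the same grasp; the last joint's range is limited). The gripper opens to 87 mm and grips with 3 to 60 N. Pads are 19 mm wide; open, the fingers measure 117 mm over their backs; the gripper's body (75 mm by 190 mm) begins 51 mm behind the grasp point.
Start: joints at [-1.207, 0.332, -0.065, 1.46, 0.022, 1.35, -0.088], TCP at [0.236, 0.579, 0.237] pointing down, gripper open.
Joint ranges: [-2.6, 2.6], [-0.5, 2.12], [-1.47, 1.34], [0.16, 2.42], [-1.27, 4.41], [0.06, 2.06], [-2.6, 2.6]. Speed limits (rad/s): [2.22, 2.22, 2.79, 2.79, 3.14, 3.14, 3.14].

INTERFACE

Orientations are given as a unit quaternion [x, y, z, w].
In Python, from bench import r, optics gives the robot as it stands.
- The arm moves only by the shell command python3 -m pendant 'ROWS' [FORCE]. ROWS is JSON, a list of rows, each a list of 7 numbers: the closure, from -1 (fully open) to 1 (shut), then the shift along the tool's x, y, z scaled (see below), then the turn, a rotation vector about the tool's x, y, z scaled (see below). In form: [[grip, x, y, z, rx, ry, rz], ...]. A call has 1 to 8 rows; each row is the pose to reach, as a shift and turn from the pose commanded when the call began, along the tool's axes at that moment; what a row does not reach only later rows make up. The controller multiplies each number of a shift by 0.3 m and each number of a turn by 120 degrees. A row lasts 1/8 s, in which the tool goes at most 62.5 mm and 10.7 degrees, less where a joint would pass 70% of its speed; a pose out of reach is approached as far as the arm can. A call with a number of a shift or a turn outside -1 to 1 is refused whole. A call with a gripper value outside its range is refused whole. The fingers move at their own pace and stop on an object; FORCE is the grip in N (left out, the last holds). Time passes only in rows, so rows that repeat a pose let the fingers close. It gives the time, the measured TCP pose, the force, the opening and the grip force at its end, in the units of the state.
- r.read_state(): the state, without advancing time (a new reading comes with each control period).
- optics.camera(name): name is "scene" or "top" or "wrist"; returns a dict with "pixels" (480x640x3 uint8, red, green, blue), "vfov" (degrees; the focal length in pixels is half the picture's height over the tangent of half this angle, whatever the lens; pixels are square), "cx", "cy" (the principal point, pixels), "rvec" (rotation vector, rad) and "tvec" (3), from world to camera coordinates, as OpenCV has them. Camera axes: x right, y down, z forward; pixel columns grow to the right and rows downward; lengths in m; the calibration is good to about 2 mm. The wrist camera is an equidistant fisheye: a pixel r from the principal point sees the ray r / f radians off the axis. A picture is of the moment at which its call begins. There is no depth.
- r.close_job(): hands the job in; it is judged then, once.
The state is a dict: "time": time; "joint_positions": joint angles; "joint_vel": joint speeds; "joint_torque": joint torques, N m; "ee_pos": TCP position; "eef_rot": TCP orientation; "ft_force": force on the tool from outside, world axes, zero at the start; "torque": the same for the moment, N m; "width": finger opening in m; "grip_force": force on a finger pad.
Only numpy, scipy, OpenCV 4.12 (cv2) and the standard library are available. Lean on these libraries where they do the work, as an engineer would, in place of code of your own. Each camera call takes 0.05 s, during which the arm holds its last target. There are 200 camera calls.

TASK

Pick up the small circuit board with the metal shield can and lay it flat on the narrow black raised rest of the inspection slide, can up, centred and lengthwise along the rest, and let go of it. Then pull the slide's spring-return handle out until the needle on the slide points straight at the needle of the camera beside it, and keep it there with the board still on its rest: finish while holding the handle, as it springs back if released. Leave everything else on the bench where it is.

Things in the scene. Friction and masses are not known exactly. Their poses are not given: they have to be found in the camera images.
- board: board to inspect: green, 80 x 36 x 3 mm, with a bright metal can 46 x 26 x 12 mm centred on top (15 mm high in all). Lies flat, can up, on the blue mat (top 3 mm above the table), its place swapped at random with the spare's. Origin: centre of underside; x along its length, z up. 30 to 65 g; lift it by the can's long sides, 26 mm apart. Either end may lead on the rest
- rest (a point): centre of the top of the rest, 52 mm above the table: a black bar 70 mm long (along x), 20 mm wide, on the shuttle and moving with it. x points along the slide away from the handle (the handle is pulled to -x), y to the camera, z up. The slide is fixed; its place and yaw vary. But for the handle, all within 65 mm of the rest is lower than 45 mm
- handle_top (a point): centre of the top of the handle, 83 mm above the table: an upright black post 14 mm thick (along the slide), 24 mm wide, 52 mm tall on a 4 mm foot plate, 100 mm from the rest's centre towards -x. Axes as the rest
- shuttle: aluminium shuttle that slides on the fixed bed and carries rest, needle and handle; spring-return, travel 85 mm from home to its stop. Origin: on the table plane straight below the rest. Axes as the rest. The pull on the handle is about 3.5 N at home plus 1 N per 10 mm (8 to 10 N at the mark); let go, it springs home
- pointer (a point): tip of the flat steel needle on the shuttle's +y side, abreast of the rest's centre, 35 mm above the table. Axes as the rest
- mark (a point): tip of the fixed flat steel needle under the edge camera, 35 mm above the table, pointing at the slide, 4 mm clear of the shuttle's needle. The pull needed is the distance from pointer to mark along the slide, 40 to 60 mm at the start. Axes as the rest. The camera (black barrel with white ring across the slide, 80 mm high) begins 79 mm from the slide's centre line, on its +y side
- spare: bare long circuit board without a can, 100 x 24 x 3, a bystander. Origin: centre of underside (mm)
- pot: small flux jar with white cap, radius 17, height 34, standing beside the slide on the side away from the camera, a bystander. Origin: centre of underside (mm)
- driver: screwdriver 170 long, lying beyond the mat, a bystander. Origin near its middle (mm)
- brush: cleaning brush 160 long, lying to the left, a bystander. Origin near its middle (mm)
Mind the look-alikes: they are no part of the job. What is shaped like the part that bears mark but purple is not meant. Several things look just like the board: the one meant starts farthest to the robot's left.

How it is judged:
On the way:
1. the board lies released on the rest, flat, centred and lengthwise, with the slide at home (x of board in the frame of rest between -0.015 and 0.015 m and y of board in the frame of rest between -0.009 and 0.009 m and z of board in the frame of rest between -0.003 and 0.004 m and angle between the x axis of board and the x axis of rest, either way round below 0.26 rad and angle between board's own z axis and vertical below 0.09 rad and linear speed of board below 0.03 m/s and contact force between the fingers and board below 0.1 N and distance of pointer from where it was at the start of the episode below 0.008 m), for 0.2 s.
At the end, for the whole second after the job is handed in: the shuttle's needle is within 5 mm of the camera's needle along the slide and still, held by the fingers on the handle (over 4 N); the board lies flat on the rest, can up, untouched, its centre within 15 mm along and 9 mm across of the rest's, lengthwise within 15 degrees (x of board in the frame of rest between -0.015 and 0.015 m and y of board in the frame of rest between -0.009 and 0.009 m and z of board in the frame of rest between -0.003 and 0.004 m and angle between the x axis of board and the x axis of rest, either way round below 0.26 rad and angle between board's own z axis and vertical below 0.09 rad and linear speed of board below 0.03 m/s and contact force between the fingers and board below 0.1 N and x of pointer in the frame of mark between -0.005 and 0.005 m and linear speed of shuttle below 0.01 m/s and contact force between the fingers and shuttle above 4 N); the arm keeps its last pose, push and grip.
It fails at once if a bystander moved more than 30 mm (distance of any of spare, pot, driver, brush from where it was at the start of the episode above 0.03 m).
It also fails if it takes over 51 s, if anything falls off the work surface, if the arm or the gripper's body presses on something with over 40 N, if the wrist force passes 120 N, or if a joint passes its speed limit or range.

## Working session

There is one attempt and no reset: what is moved stays moved. The work goes in short steps, Python scripts to look and compute and a shell command to move; the robot and the scene stay as the last step left them, time stands still between calls to the robot, and variables do not carry over. Pictures are saved under pics/ and viewed, at most 10 in all, crops included, and the job is handed in when it is done.

```bash
mkdir -p pics; ls; cat > h.py <<'E'
import numpy as np, cv2
from scipy.spatial.transform import Rotation as R
from bench import r, optics
def shot(n,fn=None):
    c=optics.camera(n)
    if fn: cv2.imwrite('pics/'+fn,c['pixels'][:,:,::-1])
    return c
def ray(c,uv):
    f=240/np.tan(np.radians(c['vfov']/2)); a=(np.array(uv,float)-[c['cx'],c['cy']])/f
    if c.get('fish'):
        t=np.linalg.norm(a)+1e-12; d=np.r_[a/t*np.sin(t),np.cos(t)]
    else: d=np.r_[a,1]
    M=R.from_rotvec(np.ravel(c['rvec'])).as_matrix(); return -M.T@np.ravel(c['tvec']), M.T@d
def onz(c,uv,z):
    o,d=ray(c,uv); return (o+d*(z-o[2])/d[2])
def proj(c,p):
    M=R.from_rotvec(np.ravel(c['rvec'])).as_matrix(); q=M@np.array(p)+np.ravel(c['tvec'])
    f=240/np.tan(np.radians(c['vfov']/2))
    if c.get('fish'):
        n=np.hypot(*q[:2]); t=np.arctan2(n,q[2]); a=q[:2]/n*t
    else: a=q[:2]/q[2]
    return a*f+[c['cx'],c['cy']]
def wrist(fn=None):
    c=shot('wrist',fn); c['fish']=1; return c
def tool(p):
    "world point -> scaled shift in tool axes"
    s=r.read_state(); return R.from_quat(s['eef_rot']).inv().apply(np.array(p)-s['ee_pos'])/0.3
E
python3 - <<'E'
from h import *
import pickle
cs={n:shot(n,n+'0.png') for n in('scene','top','wrist')}
cs['wrist']['fish']=1
pickle.dump(cs,open('c0.pkl','wb'))
for n,c in cs.items(): print(n,c['vfov'],c['cx'],c['cy'],ray(c,[c['cx'],c['cy']]))
print(r.read_state(), r.finger_overhang)
E
```

```text
pics
scene 56.710341607715 322.00541132975536 249.02956010276753 (array([ 1.19651976, -0.43396366,  0.62116411]), array([-0.69296022,  0.47350505, -0.54369027]))
top 53.89827237275961 318.39110897285207 242.56877237915884 (array([0.37937111, 0.03424694, 1.25695007]), array([ 0.11100486, -0.00119949, -0.99381914]))
wrist 65.70646984690485 322.04736385622823 244.67682540582325 (array([0.16955224, 0.60480152, 0.3849506 ]), array([ 0.23682181, -0.09820813, -0.96657674]))
{'time': 0.15, 'joint_positions': array([-1.2066084 ,  0.33271345, -0.06470963,  1.46073356,  0.02156842,
        1.34987525, -0.08849297]), 'joint_vel': array([-0.00098169, -0.00093315, -0.00095701, -0.00370817, -0.00074209,
       -0.00020631, -0.00123026]), 'joint_torque': array([ 1.62950555e-04, -6.23636699e+01,  2.42777303e-02, -3.90143716e+01,
       -6.11771294e-02,  3.72413581e-02,  1.45728786e-04]), 'ee_pos': array([0.23564349, 0.57858929, 0.23595206]), 'eef_rot': array([ 1.92178000e-01,  9.81359948e-01, -5.09364281e-04, -9.50080733e-05]), 'ft_force': array([ 0.31094425,  0.60430037, -0.74976036]), 'torque': array([-0.02624579, -0.03569407, -0.01574868]), 'grip_force': 0.0, 'width': 0.08749217221824086} 0.014
```

View pics/top0.png

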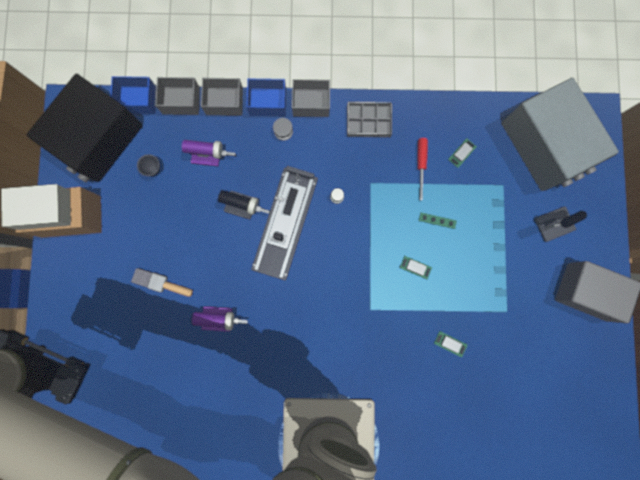

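View pics/scene0.png

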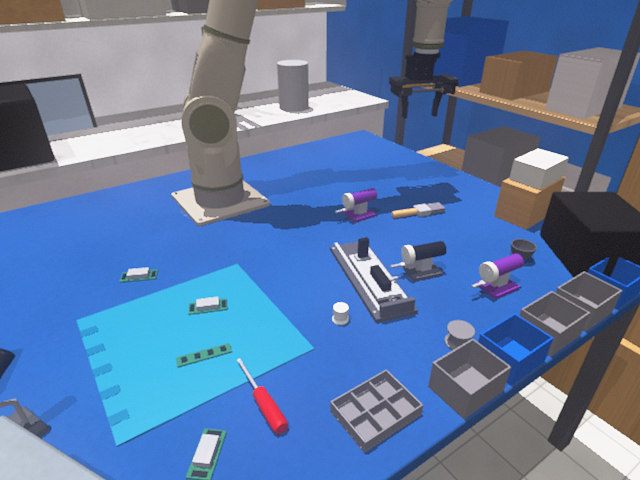

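Top view: the robot base is at the bottom and its left is image left.

Candidates:
- **Boards with can:** (461,152), (416,267) and (451,344). The leftmost is (416,267), on the mat. The bare spare at (437,221) is not it.
- **Cameras:** the black one at (238,203) is meant. The purple ones at (205,152) and (214,318) are not.
- **Slide:** rest about (290,200), handle about (279,237), pot (337,196).

```bash
python3 - <<'E'
from h import *
import pickle
cs=pickle.load(open('c0.pkl','rb')); t=cs['top']; im=t['pixels']
a=cv2.resize(im[150:290,210:350],(560,560),interpolation=cv2.INTER_CUBIC)
b=cv2.resize(im[245:290,390:440],(240,216),interpolation=cv2.INTER_CUBIC)
o=np.zeros((560,800,3),np.uint8);o[:,:560]=a;o[:216,560:]=b
cv2.imwrite('pics/crop1.png',o[:,:,::-1])
hsv=cv2.cvtColor(im,cv2.COLOR_RGB2HSV)
def blob(m,x0,y0,x1,y1):
    k=np.zeros_like(m);k[y0:y1,x0:x1]=m[y0:y1,x0:x1]
    n,l,s,c=cv2.connectedComponentsWithStats(k);i=1+np.argmax(s[1:,4])
    ys,xs=np.where(l==i); return c[i],s[i],cv2.minAreaRect(np.c_[xs,ys].astype(np.float32))
can=((hsv[...,1]<70)&(hsv[...,2]>120)).astype(np.uint8)
print('can',blob(can,395,250,440,285))
c,s,rc=blob(can,395,250,440,285);print(onz(t,c,.018))
bd=((hsv[...,0]<85)|(hsv[...,1]<90)).astype(np.uint8)
c,s,rc=blob(bd,395,250,440,285);print('board',c,s,rc,onz(t,c,.01), [onz(t,p,.006)[:2].round(4) for p in cv2.boxPoints(rc)])
dark=(im.max(2)<70).astype(np.uint8)
for nm,bx,z in(('rest',(278,180,302,218),.052),('hand',(268,225,290,245),.083)):
    c,s,rc=blob(dark,*bx); print(nm,c,s,rc,onz(t,c,z),[onz(t,p,z)[:2].round(4) for p in cv2.boxPoints(rc)])
E
```

```text
can (array([416.37837838, 267.09459459]), array([407, 259,  20,  17, 222], dtype=int32), ((416.365966796875, 267.0515441894531), (19.596181869506836, 11.57494831085205), 23.962491989135742))
[ 0.45680422 -0.22560752  0.018     ]
board [415.55976676 267.00874636] [401 257  30  21 343] ((415.55169677734375, 266.87933349609375), (28.493501663208008, 12.21150016784668), 23.198591232299805) [ 0.45749908 -0.22512169  0.01      ] [array([ 0.4575, -0.1848]), array([ 0.4875, -0.1977]), array([ 0.4587, -0.2671]), array([ 0.4288, -0.254 ])]
rest [292.   189.75] [291 189   3   2   4] ((292.0000305175781, 190.0), (1.4142134189605713, 1.4142134189605713), 45.0) [0.65111748 0.1034513  0.052     ] [array([0.6504, 0.106 ]), array([0.6531, 0.1035]), array([0.6505, 0.1008]), array([0.6478, 0.1034])]
hand [279.125 238.25 ] [276 237   6   3   8] ((278.5, 238.0), (2.0, 5.0), 90.0) [0.51989671 0.1313131  0.083     ] [array([0.5229, 0.1392]), array([0.5231, 0.1267]), array([0.5181, 0.1266]), array([0.5179, 0.1391])]
```

View pics/crop1.png

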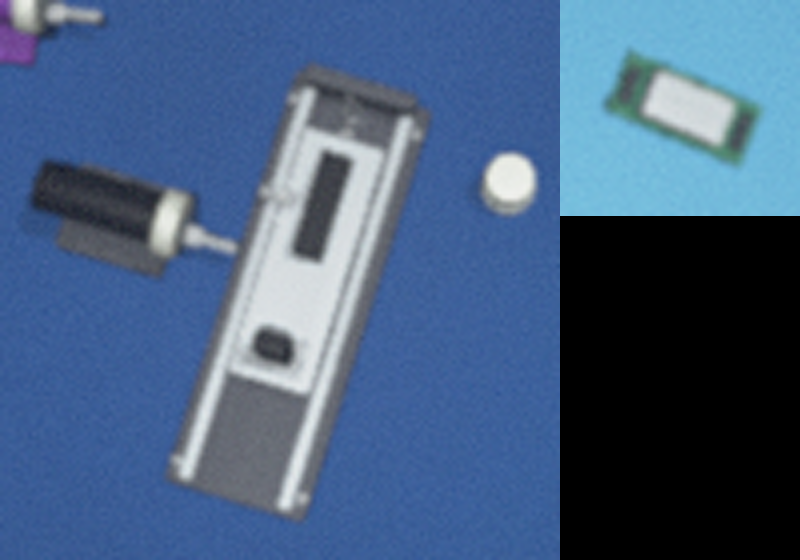

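The crop confirms the green board with the can at (416,267), with its long axis sloping down to the right. The shuttle needle tip is near (275,197) and the black camera's needle tip near (269,212). I'll move over the slide for a closer look.

```bash
python3 -m pendant '[[-1,-0.4,-0.27,0.03,0,0,0.18],[-1,-0.79,-0.54,0.0,0,0,0.375],[-1,-0.79,-0.54,0.0,0,0,0.375],[-1,-0.79,-0.54,0.0,0,0,0.375],[-1,-0.79,-0.54,0.0,0,0,0.375],[-1,-0.79,-0.54,0.0,0,0,0.375]]' 20
python3 - <<'E'
from h import *
print(tool([.55,.08,.25]))
E
```

```text
time: 0.9
ee_pos: [0.3961, 0.3365, 0.2367]
eef_rot: [0.555, 0.832, 0.0, 0.0]
ft_force: [-0.3, 1.1, -0.2]
width: 0.0871
grip_force: 0.0
[-0.98640283  0.1466184  -0.04371998]
```

```bash
python3 -m pendant '[[-1,-0.5,0.07,-0.04,0,0,0.1],[-1,-0.97,0.15,-0.05,0,0,0.2],[-1,-0.97,0.15,-0.05,0,0,0.375],[-1,-0.97,0.15,-0.05,0,0,0.375],[-1,-0.97,0.15,-0.05,0,0,0.375],[-1,-0.97,0.15,-0.05,0,0,0.375],[-1,-0.97,0.15,-0.05,0,0,0.375]]'
python3 - <<'E'
from h import *
import pickle
c=wrist('w1.png');pickle.dump(c,open('w1.pkl','wb'))
print(r.read_state()['joint_positions'])
for p in([.62,.107,.052],[.52,.131,.083],[.63,.14,.035],[.59,.155,.035]): print(proj(c,p))
E
```

```text
time: 1.78
ee_pos: [0.5481, 0.0904, 0.2511]
eef_rot: [0.829, 0.559, -0.0, -0.0]
ft_force: [-0.8, 0.5, -0.5]
width: 0.0869
grip_force: 0.0
[-0.65427854  0.17232042  0.46408767  1.64955635 -0.07965266  1.33897758
 -0.56140067]
[387.72838481 177.21689907]
[275.96397067 197.25737688]
[382.30008631 141.15266916]
[338.75683348 141.457651  ]
```

View pics/w1.png

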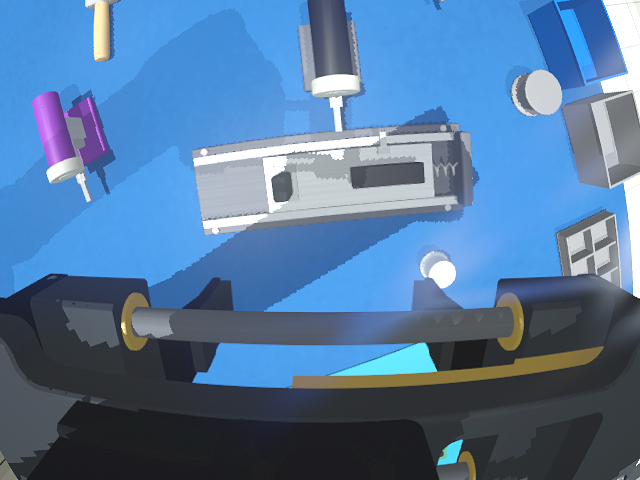

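The wrist view shows the rest at about (387,175), the handle at (282,187), the mark needle tip at about (338,131), and the pointer near (382,135). I'll zoom in on the needles and measure the rest.

```bash
python3 - <<'E'
from h import *
import pickle
c=pickle.load(open('w1.pkl','rb')); im=c['pixels']
o=cv2.resize(im[95:215,260:420],(800,600),interpolation=cv2.INTER_CUBIC)
cv2.imwrite('pics/crop2.png',o[:,:,::-1])
dark=(im.max(2)<75).astype(np.uint8)
for nm,(x0,y0,x1,y1),z in(('rest',(340,155,432,195),.052),('hand',(262,163,300,208),.083)):
    k=np.zeros_like(dark);k[y0:y1,x0:x1]=dark[y0:y1,x0:x1]
    n,l,s,cc=cv2.connectedComponentsWithStats(k);i=1+np.argmax(s[1:,4]);ys,xs=np.where(l==i)
    rc=cv2.minAreaRect(np.c_[xs,ys].astype(np.float32)); w=[onz(c,p,z)[:2].round(4) for p in cv2.boxPoints(rc)]
    print(nm,s[i],rc,np.mean(w,0),w)
E
```

```text
rest [415 162   5   1   5] ((417.0, 162.0), (4.0, 0.0), 180.0) [0.65185 0.11065] [array([0.6537, 0.11  ]), array([0.6537, 0.11  ]), array([0.65  , 0.1113]), array([0.65  , 0.1113])]Traceback (most recent call last):
  File "<stdin>", line 9, in <module>
    return _wrapfunc(a, 'argmax', axis=axis, out=out, **kwds)
    return bound(*args, **kwds)
ValueError: attempt to get argmax of an empty sequence
```

View pics/crop2.png

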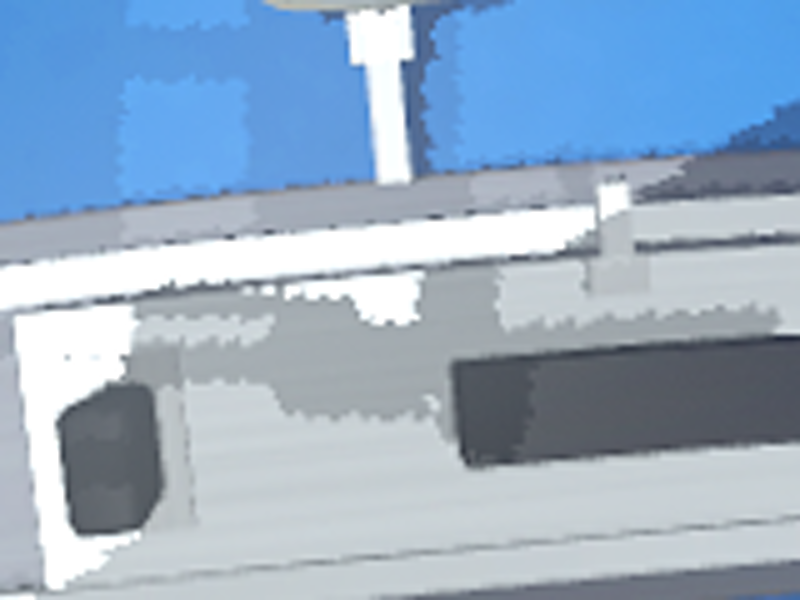

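The crop shows the mark tip at full-frame (339,131.6) and the pointer tip at (382.6,131.8). The handle spans (272–292, 172–202), and the rest's left corners are at (350.6,167) and (353.6,188).

```bash
python3 - <<'E'
from h import *
import pickle
c=pickle.load(open('w1.pkl','rb')); im=c['pixels']
cs=pickle.load(open('c0.pkl','rb'))
dark=(im.max(2)<120).astype(np.uint8)
for nm,(x0,y0,x1,y1),z in(('rest',(345,158,429,193),.052),('hand',(266,166,300,206),.083)):
    k=np.zeros_like(dark);k[y0:y1,x0:x1]=dark[y0:y1,x0:x1]
    n,l,s,cc=cv2.connectedComponentsWithStats(k);i=1+np.argmax(s[1:,4]);ys,xs=np.where(l==i)
    wp=np.array([onz(c,p,z)[:2] for p in np.c_[xs,ys]],np.float32)
    rc=cv2.minAreaRect(wp); print(nm,s[i],rc,wp.mean(0))
    if nm=='rest':
        u,S,v=np.linalg.svd(wp-wp.mean(0),full_matrices=False); ax=v[0]*np.sign(v[0,0]); print('yaw',np.degrees(np.arctan2(ax[1],ax[0]))); ctr=wp.mean(0)
        print('exp handle',ctr-.1*ax, 'top-cam px rest', proj(cs['top'],[*ctr,.052]))
    else:
        n=np.r_[-ax[1],ax[0]]; q=(wp-ctr)@np.c_[ax,n]; print('handle extent in rest frame',q.min(0),q.max(0))
m=onz(c,(339,131.6),.035)[:2];p=onz(c,(382.6,131.8),.035)[:2]
n=np.r_[-ax[1],ax[0]]
print(m,p,'pull',(p-m)@ax,(m-p)@n,'pointer in rest',(p-ctr)@ax,(p-ctr)@n)
t=cs['top'];m=onz(t,(269.3,211.8),.035)[:2];p=onz(t,(275.5,197.5),.035)[:2];print('top',m,p,(p-m)@ax)
b=[.4568,-.2256,.25]; print('to board',tool(b)); s=r.read_state(); print(R.from_quat(s['eef_rot']).as_matrix()[:2,:2])
E
```

```text
rest [ 350  162   74   26 1559] ((0.6208920478820801, 0.10967198759317398), (0.020609477534890175, 0.07043907791376114), 73.43675231933594) [0.62054527 0.10983625]
yaw -16.388298
exp handle [0.52460814 0.13805081] top-cam px rest [289.291087   201.28132738]
hand [272 172  21  30 511] ((0.5282885432243347, 0.13760362565517426), (0.02516314387321472, 0.01669229194521904), 73.9141845703125) [0.528279   0.13755518]
handle extent in rest frame [-0.1046882  -0.01197437] [-0.08797157  0.01319538]
[0.59383486 0.1639159 ] [0.63366811 0.14853014] pull 0.04255590835764842 0.0035218895811455274 pointer in rest 0.0016723689632874897 0.0408243723479135
top [0.59511599 0.162718  ] [0.63350316 0.14740858] 0.041147046203228406
to board [-1.0916525   0.11287044  0.00361839]
[[ 0.37430717  0.92730447]
 [ 0.92730474 -0.37430683]]
```

```bash
python3 -m pendant '[[-1,-0.5,0.05,0,0,0,0],[-1,-1,0.11,0.2,0,0,0],[-1,-1,0.11,0.2,0,0,0],[-1,-1,0.11,0.2,0,0,0],[-1,-1,0.11,0.2,0,0,0],[-1,-1,0.11,0.2,0,0,0],[-1,-1,0.11,0.2,0,0,0],[-1,-1,0.11,0.2,0,0,0]]'
cat > board.py <<'E'
from h import *
def find(c,guess,zc):
    "can: bright unsaturated blob near projected guess -> centre, yaw on plane zc"
    hsv=cv2.cvtColor(c['pixels'],cv2.COLOR_RGB2HSV); m=((hsv[...,1]<60)&(hsv[...,2]>120)).astype(np.uint8)
    m=cv2.morphologyEx(m,cv2.MORPH_OPEN,np.ones((3,3)))
    g=proj(c,[*guess,zc]); n,l,s,cc=cv2.connectedComponentsWithStats(m)
    ok=[i for i in range(1,n) if s[i,4]>200]; i=min(ok,key=lambda i:np.hypot(*(cc[i]-g)))
    ys,xs=np.where(l==i); wp=np.array([onz(c,p,zc)[:2] for p in np.c_[xs,ys]],np.float32)
    rc=cv2.minAreaRect(wp); print('px',g,cc[i],s[i],'rect',rc,'mean',wp.mean(0))
    return rc
E
python3 - <<'E'
from board import *
c=wrist('w2.png'); find(c,[.457,-.2256],.018)
E
```

```text
time: 2.82
ee_pos: [0.4669, -0.1996, 0.1917]
eef_rot: [0.829, 0.56, 0.0, -0.0]
ft_force: [0.3, 1.9, 0.1]
width: 0.0868
grip_force: 0.0
px [324.17123977 256.55759712] [323.77716263 255.7183391 ] [ 310  231   29   51 1445] rect ((0.4568897485733032, -0.2254810631275177), (0.047626644372940063, 0.025457967072725296), 67.50430297851562) mean [ 0.45690483 -0.22488199]
```

View pics/w2.png

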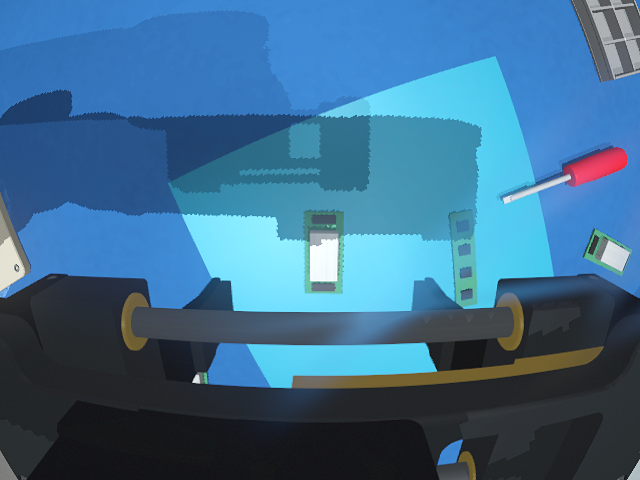

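The can board is at pixel (324,256), between the fingers and aligned with them, with the spare at (462,256) to its right. Both views agree on (0.457,−0.225), so I'll go down.

```bash
python3 -c "
from h import *
print(tool([.4569,-.2253,.022]))"
```

```text
[-0.0912377   0.00099604  0.56565869]
```

```bash
python3 -m pendant '[[-0.3,-0.091,0.001,0.2,0,0,0],[-0.3,-0.091,0.001,0.4,0,0,0],[-0.3,-0.091,0.001,0.5,0,0,0],[-0.3,-0.091,0.001,0.55,0,0,0],[-0.3,-0.091,0.001,0.565,0,0,0],[-0.3,-0.091,0.001,0.565,0,0,0],[-0.3,-0.091,0.001,0.565,0,0,0]]' 15
python3 -m pendant '[[0.3,0,0,0,0,0,0],[0.6,0,0,0,0,0,0],[0.6,0,0,0,0,0,0],[0.6,0,0,0,0,0,0],[0.6,0,0,0,0,0,0]]' 15
```

```text
time: 3.75
ee_pos: [0.4568, -0.2271, 0.0231]
eef_rot: [0.83, 0.558, 0.001, 0.001]
ft_force: [-0.8, -0.6, -0.0]
width: 0.0568
grip_force: 0.0
time: 4.38
ee_pos: [0.456, -0.227, 0.022]
eef_rot: [0.83, 0.558, 0.0, -0.0]
ft_force: [-0.3, 0.5, 1.3]
width: 0.0259
grip_force: 15.0
```

```bash
python3 -m pendant '[[0.6,0,0,-0.1,0,0,0],[0.6,0,0,-0.3,0,0,0],[0.6,0,0,-0.5,0,0,0],[0.6,0.1,0,-0.5,0,0,0.08],[0.6,0.25,0,-0.5,0,0,0.16],[0.6,0.4,0,-0.5,0,0,0.24],[0.6,0.5,0,-0.5,0,0,0.3],[0.6,0.5,0,-0.5,0,0,0.3]]'
python3 - <<'E'
from h import *
s=r.read_state();print(s['joint_positions'])
print(tool([.6207,.1097,.17]))
M=R.from_quat(s['eef_rot']).as_matrix();print(np.degrees(np.arctan2(M[1,0],M[0,0])))
E
```

```text
time: 5.38
ee_pos: [0.5131, -0.0855, 0.1717]
eef_rot: [0.961, 0.276, -0.0, -0.0]
ft_force: [-1.1, 0.1, 0.3]
width: 0.0255
grip_force: 15.0
[-0.55239437  0.16434773  0.69687702  1.85291502 -0.11476534  1.16504359
 -0.82860109]
[ 0.6490631  -0.36142635  0.00573676]
32.020609199093315
```

```bash
python3 -m pendant '[[0.6,0.12,-0.06,0,0,0,0.08],[0.6,0.25,-0.14,0,0,0,0.16],[0.6,0.38,-0.21,0,0,0,0.24],[0.6,0.5,-0.28,0,0,0,0.32],[0.6,0.6,-0.34,0,0,0,0.403],[0.6,0.649,-0.361,0,0,0,0.403],[0.6,0.649,-0.361,0,0,0,0.403],[0.6,0.649,-0.361,0,0,0,0.403]]'
python3 - <<'E'
from board import *
c=wrist('w3.png'); s=r.read_state(); p=s['ee_pos'];M=R.from_quat(s['eef_rot']).as_matrix()
print(s['joint_positions'],p,np.degrees(np.arctan2(M[1,0],M[0,0])),M[2])
find(c,p[:2],p[2]-.004)
print(proj(c,[.6207,.1097,.052]))
E
```

```text
time: 6.38
ee_pos: [0.6205, 0.1042, 0.1722]
eef_rot: [0.99, -0.144, 0.0, 0.0]
ft_force: [-0.1, -0.1, 0.5]
width: 0.0257
grip_force: 15.0
[-0.77016875  0.44730107  0.70373458  1.56504647 -0.30023675  1.24020119
 -1.87664864] [0.62051455 0.10441989 0.17231081] -16.558406994298924 [ 6.46548395e-05  1.39871165e-04 -9.99999988e-01]
px [320.11974384 305.84485723] [322.04537999 279.78157463] [ 292  249   61   63 3658] rect ((0.6317667961120605, 0.10017063468694687), (0.026036271825432777, 0.02927328459918499), 73.43605041503906) mean [0.6321726  0.10004951]
[313.97518865 242.71368101]
```

View pics/w3.png

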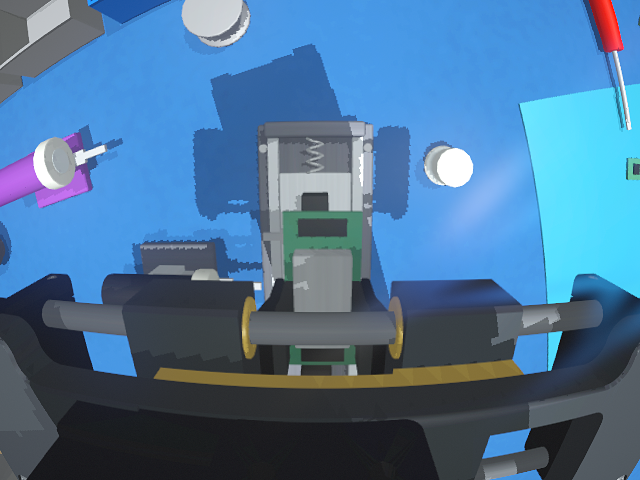

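The board is held flat between the fingers. Its far edge is at about (323,211) and its near edge at about (322,362). The rest's end is visible at (315,200).

```bash
python3 - <<'E'
from h import *
c=wrist(); s=r.read_state(); p=s['ee_pos'];M=R.from_quat(s['eef_rot'])
hsv=cv2.cvtColor(c['pixels'],cv2.COLOR_RGB2HSV); g=(hsv[...,0]>60)&(hsv[...,0]<88)&(hsv[...,1]>60)
g[:,:270]=0;g[:,375:]=0;g[:195]=0;g[380:]=0
ys,xs=np.where(g);print(ys.min(),ys.max(),xs.min(),xs.max())
q=np.array([M.inv().apply(onz(c,u,p[2]-.016)-p) for u in np.c_[xs,ys]])
print('tool x range of board',np.percentile(q,[.5,99.5],axis=0),p,s['time'])
ty=q[q[:,0]<-.02];print(cv2.minAreaRect(q[:,:2].astype(np.float32)))
a=np.radians(-16.4);print('shift',tool([.6207,.1097,.0]))
E
```

```text
211 364 283 362
tool x range of board [[-0.03945027 -0.01681356  0.01599407]
 [ 0.04104265  0.01909056  0.01600604]] [0.62054804 0.10475833 0.17235073] 6.475
((0.000787004828453064, 0.0010315831750631332), (0.08062425255775452, 0.03622749447822571), 0.2226608693599701)
shift [-0.00427483 -0.01587038  0.5745037 ]
```

```bash
python3 -m pendant '[[0.6,-0.005,-0.016,0.1,0,0,0],[0.6,-0.005,-0.016,0.2,0,0,0],[0.6,-0.005,-0.016,0.27,0,0,0],[0.6,-0.005,-0.016,0.3,0,0,0],[0.6,-0.005,-0.016,0.315,0,0,0],[0.6,-0.005,-0.016,0.315,0,0,0],[0.6,-0.005,-0.016,0.315,0,0,0],[0.6,-0.005,-0.016,0.315,0,0,0]]'
python3 -c "
from h import *
print(r.read_state()['ee_pos'],tool([.6207,.1097,.0715]))"
```

```text
time: 7.48
ee_pos: [0.621, 0.1118, 0.0781]
eef_rot: [0.99, -0.144, 0.0, -0.0]
ft_force: [0.2, -0.2, -0.7]
width: 0.0258
grip_force: 15.0
[0.62101453 0.11177963 0.07809221] [0.0009512  0.00695727 0.0219705 ]
```

```bash
python3 -m pendant '[[0.6,-0.002,0.006,0.005,0,0,0],[0.6,-0.002,0.006,0.01,0,0,0],[0.6,-0.002,0.006,0.015,0,0,0],[0.6,-0.002,0.006,0.02,0,0,0],[0.6,-0.002,0.006,0.02,0,0,0],[0.6,-0.002,0.006,0.02,0,0,0]]'
```

```text
time: 8.22
ee_pos: [0.6197, 0.1102, 0.0716]
eef_rot: [0.99, -0.144, 0.0, -0.0]
ft_force: [-0.1, -0.7, -1.0]
width: 0.0257
grip_force: 15.0
```

```bash
python3 -m pendant '[[0.6,0,0,0.003,0,0,0],[0.6,0,0,0.005,0,0,0],[0.6,0,0,0.005,0,0,0]]'; python3 -m pendant '[[0.35,0,0,0.004,0,0,0],[0.2,0,0,0.004,0,0,0],[0,0,0,0.004,0,0,0],[-0.2,0,0,0,0,0,0],[-0.3,0,0,0,0,0,0],[-0.3,0,0,0,0,0,0]]'
```

```text
time: 8.6
ee_pos: [0.6198, 0.1101, 0.071]
eef_rot: [0.99, -0.144, 0.0, -0.0]
ft_force: [-4.4, -0.5, 10.2]
width: 0.0258
grip_force: 15.0
time: 9.35
ee_pos: [0.6195, 0.11, 0.0699]
eef_rot: [0.99, -0.144, -0.0, 0.0]
ft_force: [0.6, 0.2, -0.3]
width: 0.0551
grip_force: 0.0
```

```bash
python3 -m pendant '[[-0.3,0,0,-0.03,0,0,0],[-0.3,0,0,-0.1,0,0,0],[-0.3,0,0,-0.25,0,0,0],[-0.3,-0.1,0,-0.4,0,0,0],[-0.3,-0.2,0,-0.5,0,0,0],[-0.3,-0.27,0,-0.5,0,0,0],[-0.3,-0.27,0,-0.5,0,0,0]]'
python3 - <<'E'
from board import *
c=wrist('w4.png'); s=r.read_state(); p=s['ee_pos'];M=R.from_quat(s['eef_rot']).as_matrix()
print(s['joint_positions'],p,np.degrees(np.arctan2(M[1,0],M[0,0])))
find(c,[.6207,.1097],.067)
hsv=cv2.cvtColor(c['pixels'],cv2.COLOR_RGB2HSV); g=(hsv[...,0]>60)&(hsv[...,0]<88)&(hsv[...,1]>60)
q=np.array([onz(c,u,.055)[:2] for u in np.argwhere(g)[:,::-1]],np.float32);q=q[np.hypot(*(q-[.6207,.1097]).T)<.06]
print(cv2.minAreaRect(q))
for n,P in(('hand',[.525,.138,.083]),('rest',[.6207,.1097,.052]),('ptr',[.6337,.1485,.035]),('mark',[.5938,.1639,.035])):print(n,proj(c,P))
E
```

```text
time: 10.22
ee_pos: [0.5415, 0.1339, 0.2218]
eef_rot: [0.99, -0.143, 0.0, -0.001]
ft_force: [0.9, -1.1, -0.4]
width: 0.0564
grip_force: 0.0
[-0.95697472  0.2228452   0.73765279  1.69775643 -0.15727612  1.27948281
 -2.04499505] [0.54215574 0.13338296 0.22130873] -16.484218648795597
px [322.66263299 130.9530897 ] [323.39933444 131.38713256] [ 307  104   33   56 1803] rect ((0.6202900409698486, 0.10949786752462387), (0.025778410956263542, 0.04523510858416557), 73.68877410888672) mean [0.6202317  0.10921838]
((0.6205076575279236, 0.10938361287117004), (0.03522888943552971, 0.0789368599653244), 73.7406234741211)
hand [322.58998959 255.64979459]
rest [322.68420841 131.70031891]
ptr [277.02709117 131.39756533]
mark [273.82869297 178.28343884]
```

View pics/w4.png

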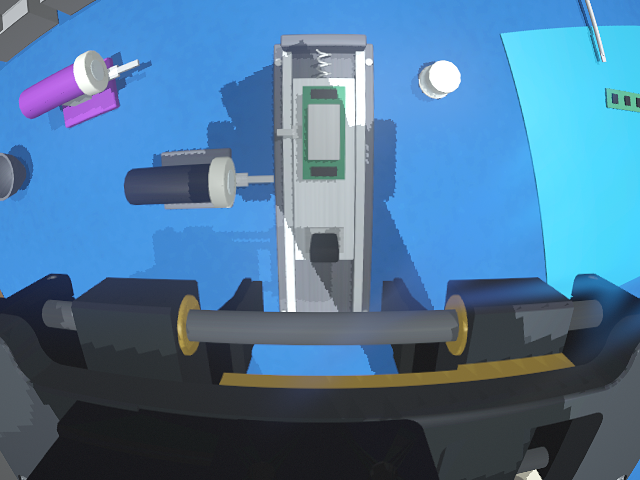

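The board is on the rest within 1 mm and square to it, with its can at (323,131), the handle at (325,247), the pointer at (280,131) and the mark at (273,179). Next I'll turn −90° over the handle.

```bash
python3 -m pendant '[[-0.3,0,0,0,0,0,-0.085],[-0.3,0,0,0,0,0,-0.17],[-0.3,-0.03,0,0,0,0,-0.255],[-0.3,-0.05,0,0,0,0,-0.34],[-0.3,-0.05,0,0,0,0,-0.425],[-0.3,-0.05,0,0,0,0,-0.51],[-0.3,-0.05,0,0,0,0,-0.595],[-0.3,-0.05,0,0,0,0,-0.68]]'
python3 -m pendant '[[-0.1,0,0,0,0,0,-0.07],[-0.1,0,0,0,0,0,-0.07],[-0.1,0,0,0,0,0,-0.07]]'
python3 - <<'E'
from h import *
s=r.read_state();M=R.from_quat(s['eef_rot']).as_matrix();print(s['joint_positions'],np.degrees(np.arctan2(M[1,1],M[0,1])),tool([.5255,.1377,.065]))
E
```

```text
time: 11.28
ee_pos: [0.5284, 0.1365, 0.22]
eef_rot: [0.842, 0.54, -0.0, 0.0]
ft_force: [-0.2, 0.2, -0.0]
width: 0.0564
grip_force: 0.0
time: 11.65
ee_pos: [0.528, 0.137, 0.22]
eef_rot: [0.803, 0.597, -0.0, 0.0]
ft_force: [1.4, -0.6, 0.4]
width: 0.0485
grip_force: 0.0
[-0.83109085  0.1729583   0.55592561  1.72378512 -0.09490286  1.27189813
 -0.54631732] -16.757384383120836 [ 8.23631687e-05 -8.67077438e-03  5.16681491e-01]
```

```bash
python3 -m pendant '[[-0.1,0,-0.008,0.12,0,0,0],[-0.1,0,-0.008,0.25,0,0,0],[-0.1,0,-0.008,0.34,0,0,0],[-0.1,0,-0.008,0.4,0,0,0],[-0.1,0,-0.008,0.46,0,0,0],[-0.1,0,-0.008,0.5,0,0,0],[-0.1,0,-0.008,0.515,0,0,0],[-0.1,0,-0.008,0.515,0,0,0]]'
python3 -m pendant '[[0.2,0,0,0,0,0,0],[0.4,0,0,0,0,0,0],[0.6,0,0,0,0,0,0],[0.8,0,0,0,0,0,0],[0.8,0,0,0,0,0,0],[0.8,0,0,0,0,0,0]]' 30
```

```text
time: 12.65
ee_pos: [0.5255, 0.1382, 0.0657]
eef_rot: [0.801, 0.598, 0.0, -0.0]
ft_force: [-0.4, 0.8, -0.1]
width: 0.0481
grip_force: 0.0
time: 13.4
ee_pos: [0.5258, 0.138, 0.0657]
eef_rot: [0.801, 0.598, 0.0, 0.0]
ft_force: [5.2, 0.4, -1.6]
width: 0.0135
grip_force: 30.0
```

```bash
python3 -m pendant '[[0.8,0,-0.005,0,0,0,0],[0.8,0,-0.015,0,0,0,0],[0.8,0,-0.03,0,0,0,0],[0.8,0,-0.045,0,0,0,0],[0.8,0,-0.06,0,0,0,0],[0.8,0,-0.07,0,0,0,0],[0.8,0,-0.076,0,0,0,0],[0.8,0,-0.078,0,0,0,0]]' 40
python3 -m pendant '[[0.8,0,-0.004,0,0,0,0],[0.8,0,-0.012,0,0,0,0],[0.8,0,-0.025,0,0,0,0],[0.8,0,-0.04,0,0,0,0],[0.8,0,-0.052,0,0,0,0],[0.8,0,-0.06,0,0,0,0],[0.8,0,-0.062,0,0,0,0],[0.8,0,-0.062,0,0,0,0]]'
python3 - <<'E'
from h import *
c=wrist('w5.png');s=r.read_state();a=np.radians(-16.4)
print((s['ee_pos'][:2]-[.5258,.138])@[np.cos(a),np.sin(a)])
d=42.2e-3*np.array([np.cos(a),np.sin(a)]);print(proj(c,[.5938,.1639,.035]),proj(c,[.6337-d[0],.1485-d[1],.035]))
top=shot('top')
o=np.zeros((600,800,3),np.uint8);u,v=proj(c,[.5938,.1639,.035]).astype(int);u=min(max(u,50),590);v=min(max(v,50),430)
o[:400,:400]=cv2.resize(c['pixels'][v-50:v+50,u-50:u+50],(400,400),interpolation=cv2.INTER_CUBIC)
o[:400,400:]=cv2.resize(top['pixels'][170:250,240:320],(400,400),interpolation=cv2.INTER_CUBIC);print(u,v)
o[400:,:266]=cv2.resize(c['pixels'],(266,200))
cv2.imwrite('pics/crop3.png',o[:,:,::-1])
E
```

```text
time: 14.4
ee_pos: [0.503, 0.1447, 0.0657]
eef_rot: [0.801, 0.598, 0.0, 0.0]
ft_force: [6.5, -1.4, -2.5]
width: 0.0138
grip_force: 40.0
time: 15.4
ee_pos: [0.4855, 0.1498, 0.0657]
eef_rot: [0.801, 0.598, 0.001, 0.0]
ft_force: [6.7, -1.7, -3.8]
width: 0.0137
grip_force: 40.0
-0.04200198007307367
[511.0574937  203.51015178] [511.1578939 209.9867892]
511 203
```

View pics/crop3.png

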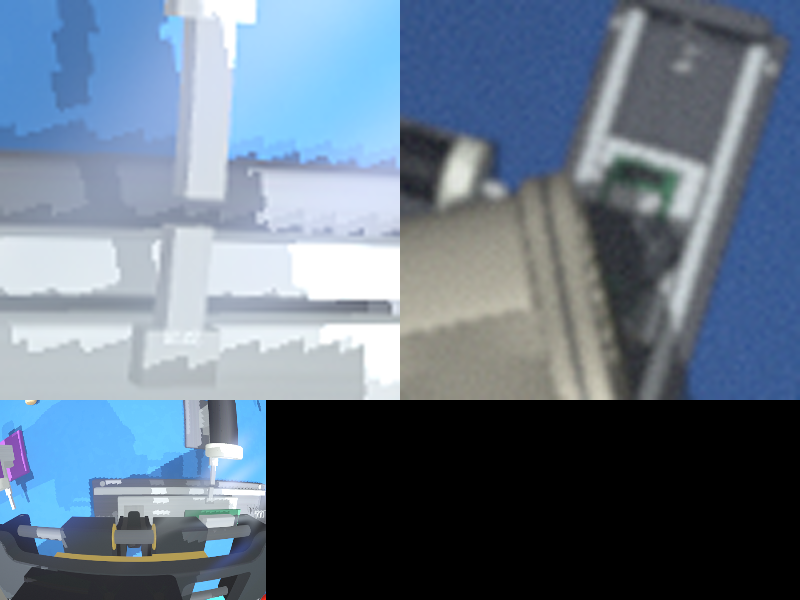

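The needles nearly meet: the mark tip is at crop (209,198) and the pointer tip at about (192,228). The board's green edge still shows on the rest. I'll compute what is left of the pull.

```bash
python3 - <<'E'
from h import *
c=wrist();a=np.radians(-16.4);ax=np.array([np.cos(a),np.sin(a)])
f=lambda x,y:onz(c,(461+x/4,153+y/4),.035)[:2]
for M,P in(((209,198),(192,228)),((203,198),(189,228))):
    d=f(*P)-f(*M);print(d@ax,d@[-ax[1],ax[0]])
s=r.read_state();print(s['time'],s['ee_pos'],s['ft_force'],s['grip_force'],np.abs(s['joint_vel']).max())
E
```

```text
-0.002290687957481595 -0.0041471200270772725
-0.0018092448705529442 -0.004127097726608578
15.55 [0.48547639 0.14973958 0.0656827 ] [ 7.11184049 -1.90705722 -3.17601555] 40.005285856314 0.0021220404288830423
```

```bash
python3 -m pendant '[[0.8,0,0.003,0,0,0,0],[0.8,0,0.006,0,0,0,0],[0.8,0,0.006,0,0,0,0],[0.8,0,0.006,0,0,0,0],[0.8,0,0.006,0,0,0,0],[0.8,0,0.006,0,0,0,0]]'
python3 - <<'E'
from h import *
c=wrist();a=np.radians(-16.4);ax=np.array([np.cos(a),np.sin(a)])
s=r.read_state();print((s['ee_pos'][:2]-[.5258,.138])@ax,s['ft_force'],s['grip_force'])
o=np.zeros((600,800,3),np.uint8)
o[:480,:480]=cv2.resize(c['pixels'][173:233,481:541],(480,480),interpolation=cv2.INTER_CUBIC)
o[:,480:]=cv2.resize(c['pixels'][180:300,420:484],(320,600),interpolation=cv2.INTER_CUBIC)
o[:,480:]=cv2.resize(c['pixels'][200:290,440:580],(320,600)) if 0 else o[:,480:]
sc=shot('scene');u,v=proj(sc,[.59,.125,.05]).astype(int)
o[:,480:]=cv2.resize(sc['pixels'][v-75:v+75,u-40:u+40],(320,600),interpolation=cv2.INTER_CUBIC)
cv2.imwrite('pics/crop4.png',o[:,:,::-1])
E
```

```text
time: 16.3
ee_pos: [0.4873, 0.1492, 0.0657]
eef_rot: [0.801, 0.598, 0.001, 0.001]
ft_force: [7.5, -2.3, -3.7]
width: 0.0134
grip_force: 40.0
-0.04011617467915663 [ 7.71917711 -1.89576958 -4.41048331] 40.00657597091049
```

View pics/crop4.png

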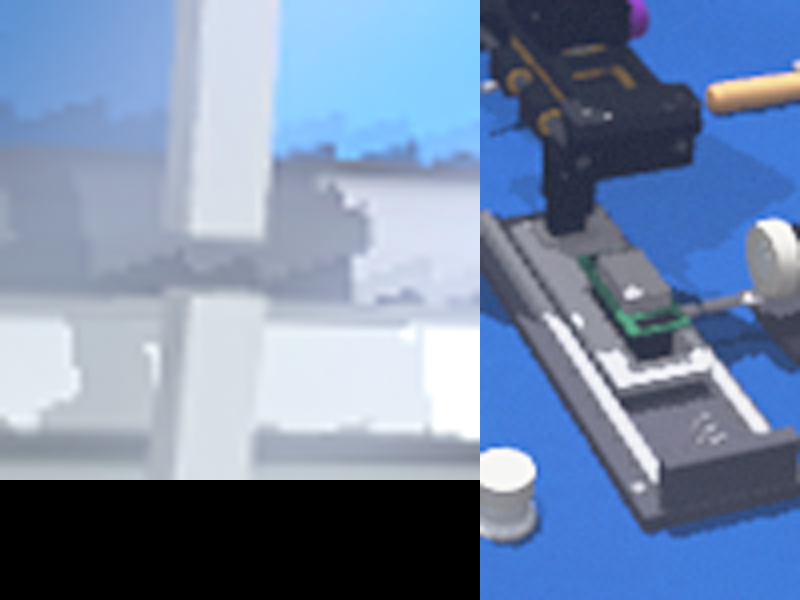

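In the crop, the needle tips now line up: mark at x 190–267, pointer at x 182–265. The board lies flat on its rest and the handle is held.

```bash
python3 -c "
from h import *
print(r.close_job())"
```

```text
the job is handed in; nothing more can be done
None
```

I handed the job in (no verdict was returned): the board lies flat on the rest (centred to about 1 mm when placed), the handle is held with 40 N grip, and the shuttle's needle lines up with the camera's to within about 1 mm by the last picture.

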